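# Shut and lock the culture chamber with its key

### The job

Shut the hinged cover of the culture chamber fully. Then take the flat-bladed key from its wooden stand and use it to turn both slotted captive screws on the cover clockwise to their locked stops, and finally put the key back upright and fully home in its stand. Do not disturb the dropper bottle and the matchbox between chamber and stand.

Things in the scene. Friction and masses are not known exactly. Their poses are not given: they have to be found in the camera images.
- chamber: White culture chamber, an open box 160 (x) x 170 (y) x 55 mm high, fixed to the table; hinged aluminium cover with a clear window on top. Origin: centre of its underside, z up, -x is its front (towards the robot), hinge along its rear (+x) edge. With the cover shut, the cover's upper face is 63 mm above the table.
- cover (a joint): Hinge of the cover: 0 = shut, grows (rad) as the front edge lifts, starts 0.5 to 0.9. The stiff hinge stays where left; about 1 to 4 N at the front edge pushes it down. The axis runs along the chamber's y, 84 mm behind and 55 mm above the chamber's origin; the cover is 8 mm thick and reaches 164 mm forward of the axis.
- cover_front (a point): Point on the cover's upper face, at mid-width, 10 mm behind the front edge (154 mm from the hinge axis, 8 mm above the axis when shut); a good place to push. z points out of the upper face, x along the cover towards the hinge.
- screw_left_slot (a point): Left (+y) screw: middle of its slot's floor, 65.5 mm above the table when the cover is shut; 134 mm in front of the hinge axis, 55 mm left of the middle. Steel head 32 mm in diameter, 8.5 mm above the cover; slot 6.5 mm wide, 6 mm deep, right across the head along this point's x, upper edges chamfered to 9 mm. z points out of the cover.
- screw_left (a joint): Turn of the left screw, clockwise seen from above (rad): 0 = slot square to the chamber's front edge, 1.57 = locked stop, slot parallel to the front edge and in line with the two black marks. Starts 0.25 to 0.5; turning it takes about 0.06 N m.
- screw_right_slot (a point): The same point of the right (-y) screw, 55 mm to the right of the middle.
- screw_right (a joint): Turn of the right screw, as for the left one.
- key: The key, 102 mm long, 0.1 kg, standing blade down in its stand. Origin at the middle of the blade's tip, z up to the handle. Blade 4 mm (x) x 22 mm (y) x 12 mm high; shaft 12 mm in diameter up to z 53; steel collar 34 mm in diameter, z 53 to 57; black flat handle 12 mm (x) x 30 mm (y), z 57 to 102. In the stand the collar rests on the stand's top, the origin 12 mm above the table.
- key_tip (a point): Middle of the key's blade tip (the origin of the key).
- key_grip (a point): Point on the key's axis in the handle, 80 mm above the tip, where to grip it across its 12 mm (along the key's x).
- key_stand: Wooden block 64 x 64 x 65 mm high, fixed, origin at the centre of its underside, z up. Upright hole in the middle of its top, 18 mm (x) x 26 mm (y) plus 1 mm, 60 mm deep, for the key's shaft and blade (blade's width along the stand's y).
- dropper: Bystander: dropper bottle, 32 mm in diameter, 90 mm high, standing between chamber and stand. Origin: centre of its underside.
- matchbox_loose: Bystander: small loose matchbox, 36 x 51 x 15 mm, lying between chamber and stand, nearer the robot than the dropper bottle. Origin: centre of its underside.

How it is judged:
By the outcome, as a careful person would: the job done as asked, in the order asked, and still so for the second after the job is handed in, with the robot touching nothing.
It also fails if it takes over 72 s, if anything falls off the work surface, if the arm or the gripper's body presses on something with over 40 N, if the wrist force passes 120 N, or if a joint passes its speed limit or range.

### The arm

A 6-joint arm with a two-finger parallel gripper is mounted at the origin on a cart in front of the work surface, level with it; the furniture and walls round the work are solid. World frame = base frame: x ahead of the robot, y to its left, z up, the work surface at z = 0. Lengths are in m, angles in rad, forces in N, time in s.
With the tool pointing down it reaches from about 0.25 to 0.775 m from the base axis. Payload 4 kg.
Tool frame: the origin (TCP) lies at the centre of the arm's flange, where the gripper is bolted on; the fingertips stand 199 mm ahead of it and the grasp point (between the pads) lies 180 mm ahead of it; z points along the fingers, y is the line along which they close (so a half turn about z gives the same grasp; the last joint's range is limited). The gripper opens to 94 mm and grips with 3 to 60 N. Pads are 16 mm wide; open, the fingers measure 119 mm over their backs; the gripper's body (75 mm by 177 mm) begins 78 mm behind the grasp point.
Start: joints at [-1.298, 0.087, 1.371, -0, 1.684, -0.103], TCP at [0.202, -0.512, 0.405] pointing down, gripper open.
Joint ranges: [-3.1, 3.1], [-0.76, 2.03], [0.27, 2.55], [-1.08, 4.22], [0.17, 2.65], [-2.57, 2.57]. Speed limits (rad/s): [2.79, 2.79, 3.14, 3.14, 3.14, 3.14].

### API

Orientations are given as [roll, pitch, yaw] about the fixed x, y, z axes, in that order (R = Rz(yaw) Ry(pitch) Rx(roll)).
In Python, from bench import robot, eyes, models gives the robot as it stands.
- The arm moves only by the tool step_arm, never from a script. Its argument "commands" is a list that holds one entry, the list of rows, each a list of 7 numbers: the shift along the tool's x, y, z in mm, then the turn, a rotation vector about the tool's x, y, z in rad, then the finger opening in mm, from 0 to 94. In form: [[[tx, ty, tz, wx, wy, wz, gripper], ...]]. A call has 1 to 20 rows; each row shifts and turns the commanded pose from where the row before left it, along the tool's axes as they then stand; what a row does not reach is not made up. A row lasts 1/8 s, in which the tool goes at most 62.5 mm and 10.7 degrees, less where a joint would pass 70% of its speed; a pose out of reach is approached as far as the arm can. A call is refused whole if a number of a shift passes 62.5 or a number of a turn 0.188, either way. A call with a gripper value outside its range is refused whole. The fingers move at their own pace and stop on an object; the grip force is fixed at half the most. Time passes only in rows, so rows that do not move let the fingers close. It gives the time, the measured TCP pose, the force, the opening and the grip force at its end, in the units of the state.
- robot.get_obs(): the state, without advancing time (a new reading comes with each control period).
- eyes.snapshot(name): name is "side" or "top"; returns a dict with "color" (480x640x3 uint8, red, green, blue), "camera_matrix" (3x3 intrinsics, pixels), "D" ([k1, k2, p1, p2, k3] as OpenCV has them; the pictures are not rectified), "eye" and "rotation" of the camera in the world. Camera axes: x right, y up, looking along -z (the intrinsics and any distortion apply to the point x, -y, -z); pixel columns grow to the right and rows downward; lengths in m; the calibration is good to about 2 mm. A picture is of the moment at which its call begins. There is no depth.
- robot.close_job(): hands the job in; it is judged then, once.
Trained networks look in a picture, given as the dict that the camera call returned (one of the last four; its "shot" number tells which), for a name from the list of things; names that differ only in an ending like _2 or _b are one class to them, and where a whole thing is asked for, a point or a joint stands for the part that bears it (a point fixed in the world has none). Each returns a list of dicts, best first, with "confidence" (0 to 1); they miss things now and then, are a little off and sometimes report something else, mostly with a low value. They report only what shows in the picture. A call takes as long as a camera call.
- models.masks_of(picture, query): "mask" (480x640 bool, what is visible of it) and "xy" ([column, row] in pixels, amid what is visible of it).
- models.tip_of(picture, query): "xy" ([column, row] in pixels: a listed point, or the origin of a listed thing).
The state is a dict: "time": time; "joint_positions": joint angles; "qvel": joint speeds; "joint_torque": joint torques, N m; "tool_pos": TCP position; "ee_rot": TCP orientation; "wrist_force": force on the tool from outside, world axes, zero at the start; "wrist_torque": the same for the moment, N m; "width": finger opening in m; "finger_force": force on a finger pad.
Only numpy, scipy, OpenCV 4.12 (cv2) and the standard library are available. Lean on these libraries where they do the work, as an engineer would, in place of code of your own. Each camera call takes 0.05 s, during which the arm holds its last target. There are 200 camera calls.

## Working session

There is one attempt and no reset: what is moved stays moved. The work goes in short steps, Python scripts to look and compute and a tool call to move; the robot and the scene stay as the last step left them, time stands still between calls to the robot, and variables do not carry over. Pictures are saved under pics/ and viewed, at most 10 in all, crops included, and the job is handed in when it is done.

Besides the shell and the picture viewer there is one more tool, called after ">>>" as name([rows], argument=value, ...), one row to a line, values as JSON. step_arm: Moves the arm, as the interface text tells. Its arguments: {"type":"object","properties":{"commands":{"type":"array"}},"required":["commands"]}

```bash
mkdir -p pics
cat > h.py <<'E'
import numpy as np, cv2
from bench import robot, eyes, models
from scipy.spatial.transform import Rotation as Ro
def snap(n,save=None):
    p=eyes.snapshot(n)
    if save: cv2.imwrite('pics/'+save+'.png',p['color'][:,:,::-1])
    return p
def ray(p,xy):
    u=cv2.undistortPoints(np.array([[xy]],float),np.array(p['camera_matrix'],float),np.array(p['D'],float))[0,0]
    R=np.array(p['rotation']); 
    if R.shape!=(3,3): print('rot',R)
    d=R@np.array([u[0],-u[1],-1.]); return np.array(p['eye']),d/np.linalg.norm(d)
def atz(p,xy,z):
    e,d=ray(p,xy); return e+d*(z-e[2])/d[2]
def tri(rs):
    A=0;b=0
    for e,d in rs:
        M=np.eye(3)-np.outer(d,d);A=A+M;b=b+M@e
    x=np.linalg.solve(A,b); return x,[np.linalg.norm((np.eye(3)-np.outer(d,d))@(x-e)) for e,d in rs]
def proj(p,X):
    R=np.array(p['rotation']);c=R.T@(np.array(X,float)-np.array(p['eye']))
    return cv2.projectPoints(np.array([[c[0],-c[1],-c[2]]]),np.zeros(3),np.zeros(3),np.array(p['camera_matrix'],float),np.array(p['D'],float))[0][0,0]
E
python3 - <<'E'
from h import *
P={n:snap(n,n+'0') for n in('top','side')}
for n,p in P.items(): print(n,np.round(p['eye'],3),np.round(p['rotation'],2).tolist())
for q in ['chamber','cover_front','screw_left_slot','screw_right_slot','key','key_tip','key_grip','key_stand','dropper','matchbox_loose']:
    rs=[]
    for n,p in P.items():
        r=models.tip_of(p,q)
        print(q,n,[(np.round(a['xy'],1).tolist(),round(a['confidence'],2)) for a in r[:2]])
        if r: rs.append(ray(p,r[0]['xy']))
    if len(rs)==2: x,e=tri(rs);print('   ',np.round(x,4),np.round(e,4))
o=robot.get_obs();print(o['time'],o['tool_pos'],o['ee_rot'],o['wrist_force'])
E
```

```text
top [ 0.373 -0.008  1.01 ] [0.21, 0.0, -1.56]
side [0.255 0.595 0.656] [0.89, -0.02, -2.67]
chamber top [([388.4, 249.5], 0.84)]
rot [ 0.20827329  0.00396082 -1.56080259]
chamber side [([341.8, 247.5], 0.81)]
rot [ 0.88977836 -0.02168108 -2.66594376]
    [0.3138 0.2934 0.833 ] [0.3606 0.3606]
cover_front top [([399.9, 256.8], 0.81)]
rot [ 0.20827329  0.00396082 -1.56080259]
cover_front side [([373.6, 190.2], 0.95)]
rot [ 0.88977836 -0.02168108 -2.66594376]
    [0.3138 0.2934 0.833 ] [0.3606 0.3606]
screw_left_slot top [([369.5, 246.7], 0.72)]
rot [ 0.20827329  0.00396082 -1.56080259]
screw_left_slot side [([350.1, 203.9], 0.76)]
rot [ 0.88977836 -0.02168108 -2.66594376]
    [0.3138 0.2934 0.833 ] [0.3606 0.3606]
screw_right_slot top [([434.8, 240.5], 0.69)]
rot [ 0.20827329  0.00396082 -1.56080259]
screw_right_slot side [([368.5, 168.0], 0.62)]
rot [ 0.88977836 -0.02168108 -2.66594376]
    [0.3138 0.2934 0.833 ] [0.3606 0.3606]
key top [([224.0, 261.7], 0.66)]
rot [ 0.20827329  0.00396082 -1.56080259]
key side [([273.5, 376.6], 0.45)]
rot [ 0.88977836 -0.02168108 -2.66594376]
    [0.
[... 369 characters left out ...]
80259]
key_stand side [([276.3, 374.1], 0.62)]
rot [ 0.88977836 -0.02168108 -2.66594376]
    [0.3138 0.2934 0.833 ] [0.3606 0.3606]
dropper top [([308.9, 225.2], 0.74)]
rot [ 0.20827329  0.00396082 -1.56080259]
dropper side [([276.0, 285.2], 0.76)]
rot [ 0.88977836 -0.02168108 -2.66594376]
    [0.3138 0.2934 0.833 ] [0.3606 0.3606]
matchbox_loose top [([308.4, 294.7], 0.89), ([217.6, 262.2], 0.31)]
rot [ 0.20827329  0.00396082 -1.56080259]
matchbox_loose side [([350.4, 318.9], 0.56)]
rot [ 0.88977836 -0.02168108 -2.66594376]
    [0.3138 0.2934 0.833 ] [0.3606 0.3606]
1.1 [ 0.20185974 -0.51161909  0.40469619] [3.14152152e+00 2.58407686e-05 3.75811793e-01] [ 0.60558875 -0.35589432  0.27512044]
```

```bash
sed -i "s/R=np.array(p\['rotation'\])/R=Ro.from_euler('xyz',p['rotation']).as_matrix()/; /rot',R/d" h.py
python3 - <<'E'
from h import *
P={n:snap(n) for n in('top','side')}
import pickle
pickle.dump({n:{k:v for k,v in p.items() if k!='color'} for n,p in P.items()},open('cal.pkl','wb'))
T=P['top'];S=P['side']
D=dict(cover_front=((399.9,256.8),(373.6,190.2)),sl=((369.5,246.7),(350.1,203.9)),sr=((434.8,240.5),(368.5,168)),key_grip=((217,260.4),(271.6,330.3)),grip2=((217,260.4),(276.6,287.9)),chamber=((388.4,249.5),(341.8,247.5)),stand=((225.9,266.1),(276.3,374.1)),key=((224,261.7),(273.5,376.6)),dropper=((308.9,225.2),(276,285.2)),mb=((308.4,294.7),(350.4,318.9)))
for k,(a,b) in D.items():
    x,e=tri([ray(T,a),ray(S,b)]);print(k,np.round(x,4),np.round(e,4))
im=np.hstack([T['color'],S['color']])[100:450,:,::-1]
cv2.imwrite('pics/a.png',T['color'][130:370,150:490,::-1].repeat(2,0).repeat(2,1))
cv2.imwrite('pics/b.png',S['color'][100:440,180:480,::-1].repeat(2,0).repeat(2,1)[:600])
E
```

```text
cover_front [ 0.5257 -0.154   0.1355] [0.0049 0.0049]
sl [ 0.5443 -0.1027  0.1323] [0.0039 0.0039]
sr [ 0.5572 -0.2135  0.1369] [0.0019 0.0019]
key_grip [0.5286 0.1655 0.0966] [0.0006 0.0006]
grip2 [0.5209 0.1538 0.1663] [0.0049 0.0049]
chamber [ 0.5712 -0.154  -0.0082] [0.0003 0.0003]
stand [0.5295 0.1641 0.0027] [0.0034 0.0034]
key [ 0.5357  0.1679 -0.0012] [0.0066 0.0066]
dropper [0.6174 0.0046 0.0055] [0.0017 0.0017]
mb [ 0.4806  0.0038 -0.0077] [0.0009 0.0009]
```

View pics/a.png

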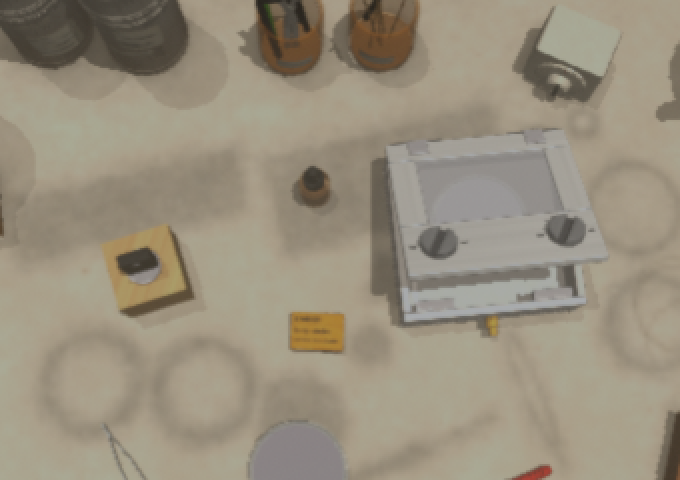

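View pics/b.png

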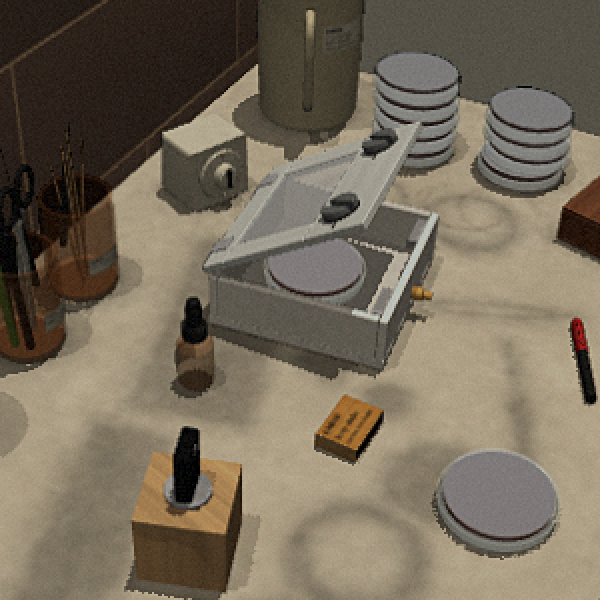

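```bash
cat >> h.py <<'E'
import pickle
try: CAL=pickle.load(open('cal.pkl','rb'))
except Exception: CAL=None
def yaw(o=None):
    o=o or robot.get_obs(); return o['ee_rot'][2]
def delta(pos,yw):
    "total shift in tool axes (mm) at present orientation, turn about tool z"
    o=robot.get_obs();R=Ro.from_euler('xyz',o['ee_rot'])
    w=(R.inv()*Ro.from_euler('xyz',[np.pi,0,yw])).as_rotvec()
    print('t',round(o['time'],2),'pos',np.round(o['tool_pos'],4),'rot',np.round(o['ee_rot'],4),'F',np.round(o['wrist_force'],1),'w',round(o['width'],4))
    print('shift',np.round(R.inv().apply(np.array(pos)-o['tool_pos'])*1000,1),'turn',np.round(w,3))
def sil(pts2,shape=(480,640)):
    m=np.zeros(shape,np.uint8);cv2.fillConvexPoly(m,cv2.convexHull(np.round(np.array(pts2)*16).astype(np.int32)),1,shift=4);return m>0
E
python3 - <<'E'
from h import *
T,S=CAL['top'],CAL['side']
a=lambda x,y:(150+x/2,130+y/2); b=lambda x,y:(180+x/2,100+y/2)
for n,c,z in [('frontL',a(403,320),.055),('frontR',a(584,303),.055),('rearL',a(387,146),.06),('rearR',a(560,130),.06),
 ('s1',a(103,240),.065),('s2',a(175,227),.065),('s3',a(189,292),.065),('s4',a(122,306),.065)]: print(n,np.round(atz(T,c,z),4))
for n,c in [('tank',b(310,125)),('petri1',b(418,160)),('petri2',b(530,185)),('petri3',b(497,540))]: print(n,np.round(atz(S,c,0),3))
for n,c in [('fL',b(379,365)),('fR',b(436,265)),]: print(n,np.round(atz(S,c,0 if n=='fL' else 0),4))
for n,c,z in [('S1',b(133,520),.065),('S2',b(154,453),.065),('S3',b(242,465),.065),('S4',b(224,530),.065),('Fl',b(381,313),.055),('Fr',b(437,212),.055)]: print(n,np.round(atz(S,c,z),4))
E
```

```text
frontL [ 0.4825 -0.076   0.055 ]
frontR [ 0.4996 -0.2426  0.055 ]
rearL [ 0.6462 -0.0615  0.06  ]
rearR [ 0.6635 -0.2254  0.06  ]
s1 [0.5525 0.2009 0.065 ]
s2 [0.5654 0.1348 0.065 ]
s3 [0.505  0.1197 0.065 ]
s4 [0.4916 0.1803 0.065 ]
tank [ 0.71  -0.411  0.   ]
petri1 [ 0.576 -0.403  0.   ]
petri2 [ 0.453 -0.417  0.   ]
petri3 [0.333 0.051 0.   ]
fL [ 0.4857 -0.0823  0.    ]
fR [ 0.4926 -0.2374  0.    ]
S1 [0.5468 0.2034 0.065 ]
S2 [0.5664 0.145  0.065 ]
S3 [0.5066 0.1252 0.065 ]
S4 [0.4896 0.1817 0.065 ]
Fl [ 0.4897 -0.0845  0.055 ]
Fr [ 0.5006 -0.2439  0.055 ]
```

>>> step_arm([
  [[47.6,-23.5,0,0,0,0,0],[47.6,-23.5,0,0,0,0,0],[47.6,-23.5,0,0,0,0,0],[47.6,-23.5,0,0,0,0,0],[47.6,-23.5,0,0,0,0,0],[47.6,-23.5,0,0,0,0,0],[47.6,-23.5,0,0,0,0,0],[47.6,-23.5,0,0,0,0,0],[47.6,-23.5,0,0,0,0,0],[0,0,8,0,0,-0.184,0],[0,0,8,0,0,-0.184,0],[0,0,8,0,0,-0.184,0],[0,0,8,0,0,-0.184,0],[0,0,8,0,0,-0.184,0],[0,0,8,0,0,-0.184,0],[0,0,5,0,0,-0.184,0],[0,0,0,0,0,0,0]],
])

```text
time: 3.32
tool_pos: [0.5226, -0.1576, 0.3511]
ee_rot: [-3.141, -0.0, 1.662]
wrist_force: [-0.4, -0.1, -0.1]
width: 0.001
finger_force: 0.0
```

>>> step_arm([
  [[0,0,10,0,0,0,0],[0,0,10,0,0,0,0],[0,0,10,0,0,0,0],[0,0,10,0,0,0,0],[0,0,10,0,0,0,0],[0,0,10,0,0,0,0],[0,0,10,0,0,0,0],[0,0,6,0,0,0,0],[0,0,4,0,0,0,0],[0,0,4,0,0,0,0],[0,0,2,0,0,0,0],[0,0,2,0,0,0,0],[0,0,1,0,0,0,0]],
])

```text
time: 4.95
tool_pos: [0.5228, -0.1577, 0.2627]
ee_rot: [3.141, 0.0, 1.664]
wrist_force: [-0.1, 0.5, -0.3]
width: 0.0006
finger_force: 0.1
```

>>> step_arm([
  [[0,0,1,0,0,0,0],[0,0,1,0,0,0,0]],
])

```text
time: 5.2
tool_pos: [0.5227, -0.1577, 0.2624]
ee_rot: [3.141, 0.0, 1.664]
wrist_force: [-3.6, 2.0, 10.4]
width: 0.0005
finger_force: 5.0
```

>>> step_arm([
  [[0,0,-20,0,0,0,40],[0,0,-50,0,0,0,40],[0,0,-50,0,0,0,40],[35,-37.5,-20,0,0,0,40],[35,-37.5,0,0,0,0,40],[35,-37.5,0,0,0,0,40],[35,-37.5,0,0,0,0,40],[35,-37.5,0,0,0,0,40],[0,0,0,0,0,0,40]],
])

```text
time: 6.32
tool_pos: [0.3179, 0.0004, 0.4012]
ee_rot: [3.138, 0.001, 1.667]
wrist_force: [0.2, 0.4, -0.4]
width: 0.0399
finger_force: 0.0
```

```bash
cat > m1.py <<'E'
from h import *
from scipy.optimize import minimize
P={n:snap(n) for n in('top','side')}
pickle.dump(P,open('p1.pkl','wb'))
M={}
for q in ['key_stand','chamber','cover_front']:
    for n,p in P.items():
        r=models.masks_of(p,q); print(q,n,[(round(a['confidence'],2),a['mask'].sum()) for a in r]); 
        if r: M[q,n]=r[0]['mask']
for q in ['screw_left_slot','screw_right_slot','cover_front','key_grip']:
    r=[models.tip_of(p,q) for p in P.values()]
    print(q,[[(np.round(a['xy'],1).tolist(),round(a['confidence'],2)) for a in k[:2]] for k in r])
    if all(r): x,e=tri([ray(p,k[0]['xy']) for p,k in zip(P.values(),r)]);print(np.round(x,4),np.round(e,4))
pickle.dump(M,open('m1.pkl','wb'))
for n,p in P.items():
    c=p['color'][:,:,::-1]; y,x=(180,330) if n=='top' else (140,255)
    cv2.imwrite(f'pics/c_{n}.png',cv2.resize(c[y:y+120,x:x+160],None,fx=5,fy=5,interpolation=cv2.INTER_CUBIC))
E
python3 m1.py
```

```text
key_stand top [(0.66, np.int64(1130))]
key_stand side [(0.63, np.int64(2741))]
chamber top [(0.61, np.int64(8583))]
chamber side [(0.74, np.int64(8169)), (0.35, np.int64(644))]
cover_front top [(0.93, np.int64(8028))]
cover_front side [(0.88, np.int64(5452)), (0.27, np.int64(201))]
screw_left_slot [[([364.7, 268.1], 0.65)], [([360.8, 241.3], 0.7)]]
[ 0.5184 -0.1003  0.066 ] [0.0032 0.0032]
screw_right_slot [[([426.0, 262.8], 0.58)], [([378.8, 204.7], 0.51)]]
[ 0.5303 -0.2119  0.0678] [0.0018 0.0018]
cover_front [[([397.2, 280.7], 0.83)], [([381.3, 228.5], 0.66)]]
[ 0.5005 -0.1593  0.0588] [0.0007 0.0007]
key_grip [[([219.0, 259.7], 0.65)], [([270.4, 330.8], 0.86), ([349.8, 319.2], 0.59)]]
[0.5313 0.1631 0.0917] [0.0012 0.0012]
```

View pics/c_top.png

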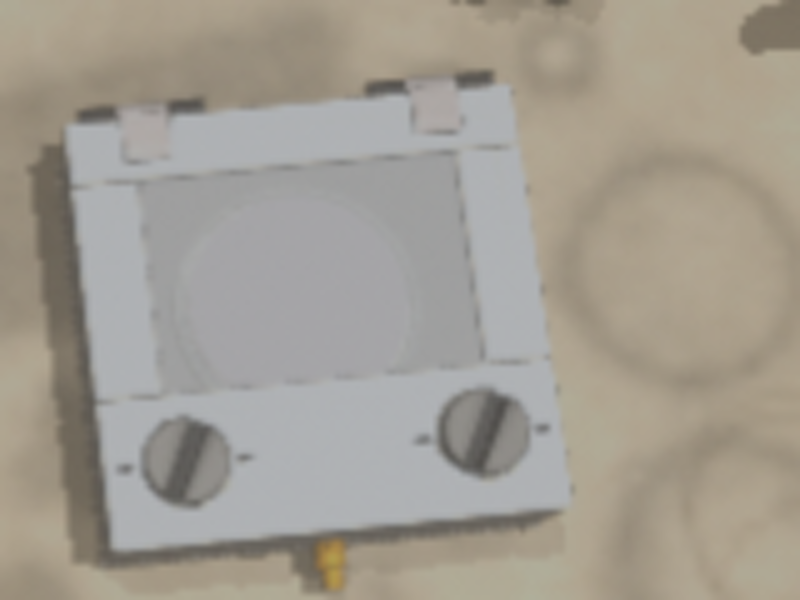

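```bash
cat > m2.py <<'E'
from h import *
from scipy.optimize import minimize
P=pickle.load(open('p1.pkl','rb'));M=pickle.load(open('m1.pkl','rb'))
def box(x0,x1,y0,y1,z0,z1): return np.array([(x,y,z) for x in(x0,x1) for y in(y0,y1) for z in(z0,z1)])
def fit(mods,masks,v0):
    def c(v):
        R=Ro.from_euler('z',v[2]).as_matrix();s=0
        for n,m in masks.items():
            h=sil([proj(P[n],R@b+[v[0],v[1],0]) for b in mods])
            k=cv2.GaussianBlur(h.astype(np.float32),(0,0),1.2);mm=cv2.GaussianBlur(m.astype(np.float32),(0,0),1.2)
            s+=((k-mm)**2).sum()
        return s
    r=minimize(c,v0,method='Nelder-Mead',options=dict(initial_simplex=np.array([v0]+[np.array(v0)+d for d in np.diag([.006,.006,.06])]),xatol=1e-4,fatol=.1))
    return np.round(r.x,4),round(r.fun,1)
st=box(-.032,.032,-.032,.032,0,.065)
# side/top stand masks exclude the key handle -> fill hull
hull=lambda m: sil(np.argwhere(cv2.morphologyEx(m.astype(np.uint8),cv2.MORPH_OPEN,np.ones((3,3))))[:,::-1])
for ns in (['top'],['side'],['top','side']):
    print('stand',ns,fit(st,{n:hull(M['key_stand',n]) for n in ns},[.528,.161,.22]))
cv=box(-.08,.084,-.085,.085,.055,.063)
for ns in (['top'],['side'],['top','side']):
    print('cover',ns,fit(cv,{n:hull(M['cover_front',n]) for n in ns},[.571,-.153,.1]))
E
python3 m2.py
```

```text
stand ['top'] (array([0.5296, 0.1637, 0.3196]), np.float64(17.4))
stand ['side'] (array([0.5287, 0.1635, 0.332 ]), np.float64(3.3))
stand ['top', 'side'] (array([0.5286, 0.1634, 0.3365]), np.float64(23.0))
cover ['top'] (array([ 0.5709, -0.1518,  0.11  ]), np.float64(60.1))
cover ['side'] (array([ 0.5709, -0.1525,  0.098 ]), np.float64(43.7))
cover ['top', 'side'] (array([ 0.5704, -0.1523,  0.1034]), np.float64(109.1))
```

Run:
```python
from h import *
P=pickle.load(open('p1.pkl','rb'));T=P['top'];S=P['side']
f=lambda x,y:(330+(x+.5)/5-.5,180+(y+.5)/5-.5)
for n,c,z in [('L',(187,461),.0715),('R',(485,432),.0715)]: print(n,np.round(atz(T,f(*c),z),4))
for n,a,b in [('L',(203,425),(175,498)),('R',(499,395),(472,472))]:
    d=atz(T,f(*a),.07)-atz(T,f(*b),.07); print(n,np.arctan2(d[1],d[0]))
for v in ([.5296,.1637,.3196],[.5287,.1635,.22]):
    pass
im=T['color'][225:305,185:275,::-1].copy();k=8
im=cv2.resize(im,None,fx=6,fy=6,interpolation=cv2.INTER_CUBIC)
im2=S['color'][305:405,230:320,::-1].copy();im2=cv2.resize(im2,None,fx=6,fy=6,interpolation=cv2.INTER_CUBIC)
for yw,col in((.33,(0,0,255)),(.22,(255,0,0))):
    R=Ro.from_euler('z',yw).as_matrix()
    q=[R@np.array([sx*.032,sy*.032,.065])+[.529,.1635,0] for sx,sy in((1,1),(1,-1),(-1,-1),(-1,1))]
    cv2.polylines(im,[np.int32([(proj(T,x)-[185,225]+.5)*6 for x in q])],True,col)
    cv2.polylines(im2,[np.int32([(proj(S,x)-[230,305]+.5)*6 for x in q])],True,col)
im=cv2.copyMakeBorder(im,0,600-480,0,0,cv2.BORDER_CONSTANT)
o=np.hstack([im,im2]);cv2.imwrite('pics/d.png',cv2.resize(o,(800,int(600*800/o.shape[1]))))
```

```text
L [ 0.5139 -0.1031  0.0715]
R [ 0.5255 -0.2116  0.0715]
L -0.37208470822127215
R -0.36391260358816835
```

View pics/d.png

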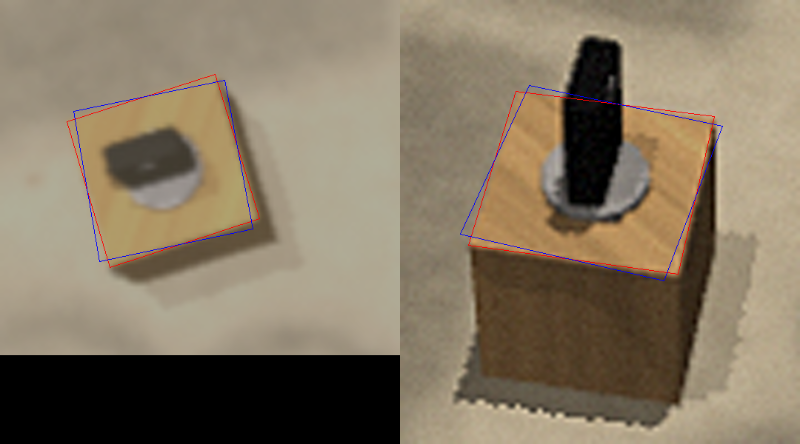

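>>> step_arm([
  [[28.4,45.2,0,0,0,0,40],[28.4,45.2,0,0,0,0,40],[28.4,45.2,0,0,0,0,40],[28.4,45.2,0,0,0,0,40],[28.4,45.2,0,0,0,0,40],[0,0,20,0,0,-0.112,40],[0,0,20,0,0,-0.112,40],[0,0,0,0,0,0,40]],
])

```text
time: 8.12
tool_pos: [0.5314, 0.1617, 0.3583]
ee_rot: [-3.137, -0.0, 1.887]
wrist_force: [-0.0, -0.5, 1.2]
width: 0.0399
finger_force: 0.0
```

```bash
python3 -c "
from h import *
delta([.529,.1635,.273],np.pi/2+.32)"
```

```text
t 8.12 pos [0.5314 0.1617 0.3583] rot [-3.1368e+00 -5.0000e-04  1.8868e+00] F [-0.  -0.5  1.2] w 0.0399
shift [ 2.5 -1.3 85.4] turn [-0.005 -0.    -0.004]
```

>>> step_arm([
  [[1,-1,20,0,0,0,40],[1,-1,20,0,0,0,40],[0,0,20,0,0,0,40],[0,0,16,0,0,0,40],[0,0,9,0,0,0,40],[0,0,0,0,0,0,40],[0,0,0,0,0,0,0],[0,0,0,0,0,0,0],[0,0,0,0,0,0,0],[0,0,0,0,0,0,0],[0,0,0,0,0,0,0]],
])

```text
time: 9.5
tool_pos: [0.5292, 0.1628, 0.2762]
ee_rot: [3.141, 0.0, 1.888]
wrist_force: [-0.3, -0.4, 2.4]
width: 0.0119
finger_force: 30.0
```

>>> step_arm([
  [[0,0,-10,0,0,0,0],[0,0,-20,0,0,0,0],[0,0,-30,0,0,0,0],[0,0,-30,0,0,-0.1764,0],[0,0,-20,0,0,-0.1764,0],[0,0,0,0,0,-0.1764,0],[0,0,0,0,0,-0.1764,0],[0,0,0,0,0,-0.1764,0],[-13.8,-42.1,0,0,0,0,0],[-13.8,-42.1,0,0,0,0,0],[-13.8,-42.1,0,0,0,0,0],[-13.8,-42.1,0,0,0,0,0],[-13.8,-42.1,0,0,0,0,0],[-13.8,-42.1,0,0,0,0,0],[0,0,15,0,0,0,0],[0,0,10,0,0,0,0],[0,0,0,0,0,0,0],[0,0,0,0,0,0,0]],
])

```text
time: 11.75
tool_pos: [0.5146, -0.1016, 0.3608]
ee_rot: [3.141, 0.0, 2.772]
wrist_force: [0.2, 0.1, -1.3]
width: 0.0119
finger_force: 30.0
```

Run:
```python
from h import *
delta([.5148,-.1028,.2642+.0655],np.pi/2+1.2)
S=snap('side');T=snap('top');pickle.dump((S,T),open('p2.pkl','wb'))
for q in ['key_tip','screw_left_slot']:
  for p in(S,T):
    print(q,[(np.round(a['xy'],1),round(a['confidence'],2)) for a in models.tip_of(p,q)[:2]])
o=robot.get_obs();x=np.array(o['tool_pos']);tip=x-[0,0,.2642]
print('exp tip',proj(S,tip),proj(T,tip),'slot',proj(S,[.5148,-.1028,.0655]))
u,v=(np.round(proj(S,tip)).astype(int)-[50,60])
cv2.imwrite('pics/e.png',cv2.resize(S['color'][v:v+90,u:u+110,::-1],None,fx=6,fy=6,interpolation=cv2.INTER_CUBIC)); print(u,v)
```

```text
t 11.75 pos [ 0.5146 -0.1016  0.3608] rot [3.1415e+00 2.0000e-04 2.7715e+00] F [ 0.2  0.1 -1.3] w 0.0119
shift [-0.6 -1.1 31.1] turn [0.    0.    0.001]
key_tip [(array([363.6, 225.9]), 0.84)]
key_tip [(array([368.6, 267. ]), 0.55)]
screw_left_slot [(array([360.2, 243.3]), 0.64), (array([342.1, 247.1]), 0.28)]
screw_left_slot [(array([366.8, 269.8]), 0.63), (array([366.6, 269.8]), 0.35)]
exp tip [362.90145013 226.13595101] [368.01801104 269.28453148] slot [361.52102774 240.86546602]
313 166
```

View pics/e.png

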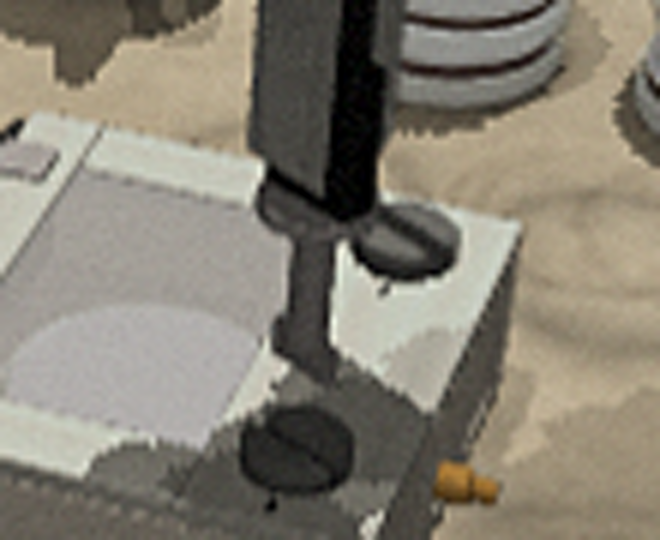

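>>> step_arm([
  [[-0.5,-1,8,0,0,0,0],[0,0,8,0,0,0,0],[0,0,6,0,0,0,0],[0,0,2,0,0,0,0],[0,0,1,0,0,0,0],[0,0,1,0,0,0,0],[0,0,1,0,0,0,0],[0,0,0,0,0,0,0]],
])

```text
time: 13.05
tool_pos: [0.5146, -0.1037, 0.3337]
ee_rot: [-3.142, 0.0, 2.77]
wrist_force: [0.0, 0.1, -0.9]
width: 0.0121
finger_force: 30.0
```

>>> step_arm([
  [[0,0,1,0,0,0,0],[0,0,1,0,0,0,0],[0,0,1,0,0,0,0],[0,0,0.5,0,0,0,0],[0,0,0,0,0,0,0]],
])

```text
time: 13.68
tool_pos: [0.5146, -0.1037, 0.3301]
ee_rot: [-3.142, -0.0, 2.77]
wrist_force: [0.7, 0.7, -1.4]
width: 0.0114
finger_force: 30.0
```

>>> step_arm([
  [[0,0,0,0,0,0.14,0],[0,0,0,0,0,0.14,0],[0,0,0,0,0,0.14,0],[0,0,0,0,0,0.14,0],[0,0,0,0,0,0.14,0],[0,0,0,0,0,0.14,0],[0,0,0,0,0,0.14,0],[0,0,0,0,0,0.14,0],[0,0,0,0,0,0,0]],
])

```text
time: 14.8
tool_pos: [0.5144, -0.1038, 0.3302]
ee_rot: [-3.141, 0.0, 1.651]
wrist_force: [-1.1, -0.9, -1.7]
width: 0.012
finger_force: 30.0
```

```bash
python3 -c "
from h import *
o=robot.get_obs();print(o['wrist_torque'],o['wrist_force'],o['ee_rot'])"
```

```text
[-0.17360371  0.27714929  0.03132172] [-1.12084829 -0.87416934 -1.65113484] [-3.1405030e+00  3.7812920e-04  1.6513754e+00]
```

>>> step_arm([
  [[0,0,0,0,0,0.06,0],[0,0,0,0,0,0.06,0],[0,0,0,0,0,0.04,0],[0,0,0,0,0,0,0]],
])

```text
time: 15.3
tool_pos: [0.5143, -0.1038, 0.3302]
ee_rot: [-3.14, 0.001, 1.492]
wrist_force: [-1.9, -0.1, 0.6]
width: 0.0122
finger_force: 30.0
```

```bash
python3 -c "
from h import *
o=robot.get_obs();print(o['wrist_torque'],o['wrist_force'],o['ee_rot'])"
```

```text
[-0.23293178  0.53748482  0.15667069] [-1.92995129 -0.09202694  0.55656527] [-3.14030538e+00  5.56560895e-04  1.49231794e+00]
```

>>> step_arm([
  [[0,0,0,0,0,0.04,0],[0,0,0,0,0,0.04,0],[0,0,0,0,0,0,0]],
])

```text
time: 15.68
tool_pos: [0.5143, -0.1037, 0.3301]
ee_rot: [-3.14, 0.001, 1.413]
wrist_force: [-3.1, -0.7, 1.5]
width: 0.012
finger_force: 30.3
```

```bash
python3 -c "
from h import *
o=robot.get_obs();print(o['wrist_torque'],o['wrist_force'],o['ee_rot'])"
```

```text
[-0.29379971  0.69929102  0.49717742] [-3.10310715 -0.72906204  1.46737663] [-3.14040996e+00  6.34693270e-04  1.41259244e+00]
```

>>> step_arm([
  [[0,0,0,0,0,-0.1,0],[0,0,0,0,0,-0.1,0],[0,0,0,0,0,0,0],[0,0,-5,0,0,0,0],[0,0,-10,0,0,0,0],[0,0,-15,0,0,0,0],[-16.6,-32.5,0,0,0,0,0],[0,0,0,0,0,0,0]],
])

```text
time: 16.68
tool_pos: [0.4819, -0.1221, 0.3619]
ee_rot: [3.139, 0.001, 1.608]
wrist_force: [0.3, -0.0, -1.0]
width: 0.0119
finger_force: 30.0
```

>>> step_arm([
  [[0,0,0,0,0,-0.167,0],[0,0,0,0,0,-0.167,0],[0,0,0,0,0,-0.167,0],[0,0,0,0,0,-0.167,0],[0,0,0,0,0,-0.167,0],[0,0,0,0,0,-0.167,0],[0,0,0,0,0,-0.167,0],[0,0,0,0,0,0,0]],
])

```text
time: 17.68
tool_pos: [0.4833, -0.1213, 0.3609]
ee_rot: [3.141, 0.001, 2.777]
wrist_force: [-0.1, 0.1, -1.5]
width: 0.012
finger_force: 30.0
```

Run:
```python
from h import *
delta([.526,-.2125,.2642+.0655],2.775)
S=snap('side')
o=robot.get_obs();tip=np.array(o['tool_pos'])-[0,0,.2642]
r=models.tip_of(S,'key_tip');print(r[:1] and r[0]['xy'],proj(S,tip))
u,v=255,150
cv2.imwrite('pics/f.png',cv2.resize(S['color'][v:v+110,u:u+150,::-1],None,fx=5,fy=5,interpolation=cv2.INTER_CUBIC))
```

```text
t 17.68 pos [ 0.4833 -0.1213  0.3609] rot [3.1412e+00 1.4000e-03 2.7770e+00] F [-0.1  0.1 -1.5] w 0.012
shift [-72.4 -69.9  31.3] turn [0.    0.001 0.002]
[385.7, 225.2] [384.89484327 225.77981366]
```

View pics/f.png

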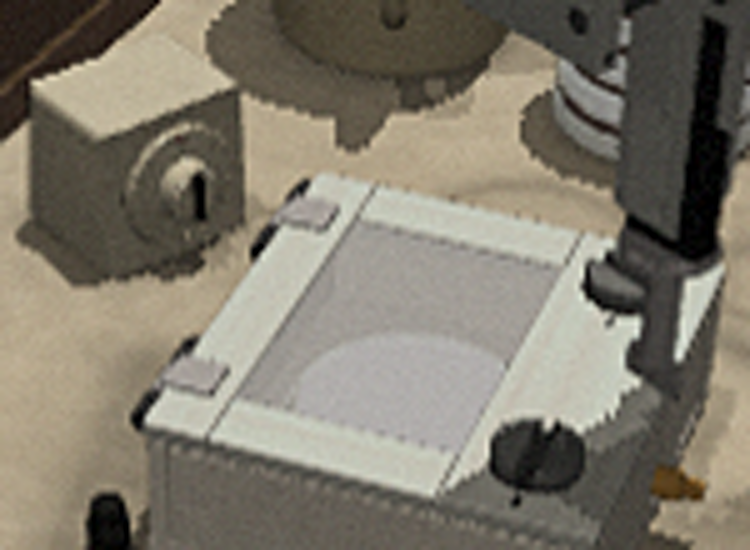

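>>> step_arm([
  [[-24.1,-23.3,0,0,0,0,0],[-24.1,-23.3,0,0,0,0,0],[-24.1,-23.3,0,0,0,0,0],[0,0,8,0,0,0,0],[0,0,8,0,0,0,0],[0,0,5,0,0,0,0],[0,0,2,0,0,0,0],[0,0,1,0,0,0,0],[0,0,1,0,0,0,0],[0,0,1,0,0,0,0],[0,0,1,0,0,0,0],[0,0,0,0,0,0,0]],
])

```text
time: 19.27
tool_pos: [0.5255, -0.2126, 0.3331]
ee_rot: [-3.142, -0.0, 2.779]
wrist_force: [-0.2, 0.4, -1.2]
width: 0.012
finger_force: 30.0
```

Blade is 2.5 mm below the head's top with no contact, so it is in the slot. I'll go to the floor and turn.

>>> step_arm([
  [[0,0,1,0,0,0,0],[0,0,1,0,0,0,0],[0,0,1,0,0,0,0],[0,0,0,0,0,0,0]],
])

```text
time: 19.77
tool_pos: [0.5255, -0.2126, 0.33]
ee_rot: [-3.142, -0.0, 2.779]
wrist_force: [-0.8, -0.2, 0.1]
width: 0.0118
finger_force: 30.0
```

>>> step_arm([
  [[0,0,0,0,0,0.14,0],[0,0,0,0,0,0.14,0],[0,0,0,0,0,0.14,0],[0,0,0,0,0,0.14,0],[0,0,0,0,0,0.14,0],[0,0,0,0,0,0.14,0],[0,0,0,0,0,0.14,0],[0,0,0,0,0,0.14,0],[0,0,0,0,0,0.06,0],[0,0,0,0,0,0.06,0],[0,0,0,0,0,0.04,0],[0,0,0,0,0,0.04,0],[0,0,0,0,0,0.03,0],[0,0,0,0,0,0,0]],
])

```text
time: 21.52
tool_pos: [0.5255, -0.2124, 0.3302]
ee_rot: [-3.141, -0.0, 1.43]
wrist_force: [-1.2, 0.9, -0.5]
width: 0.0114
finger_force: 30.1
```

```bash
python3 -c "
from h import *
o=robot.get_obs();print(o['wrist_torque'],o['wrist_force'],o['ee_rot'],o['joint_positions'])"
```

```text
[0.09478378 0.10275083 0.4147562 ] [-1.17317793  0.94772062 -0.46762581] [-3.14125085e+00 -6.41059471e-05  1.42960711e+00] [-4.84171412e-01  1.50507164e-01  1.44884073e+00 -5.45964282e-05
  1.54258821e+00 -3.42980656e-01]
```

>>> step_arm([
  [[0,0,0,0,0,-0.1,0],[0,0,0,0,0,-0.1,0],[0,0,0,0,0,0,0],[0,0,-5,0,0,0,0],[0,0,-10,0,0,0,0],[0,0,-20,0,0,-0.129,0],[0,0,-21,0,0,-0.129,0],[44.4,15.1,0,0,0,0,0],[44.4,15.1,0,0,0,0,0],[44.4,15.1,0,0,0,0,0],[44.4,15.1,0,0,0,0,0],[44.4,15.1,0,0,0,0,0],[44.4,15.1,0,0,0,0,0],[44.4,15.1,0,0,0,0,0],[44.4,15.1,0,0,0,0,0],[0,0,0,0,0,0,0],[0,0,0,0,0,0,0]],
])

```text
time: 23.65
tool_pos: [0.53, 0.1624, 0.3867]
ee_rot: [3.141, 0.001, 1.887]
wrist_force: [-0.2, -0.8, -1.0]
width: 0.0117
finger_force: 30.0
```

Run:
```python
from h import *
delta([.5292,.1628,.2762],1.888)
S=snap('side');T=snap('top')
o=robot.get_obs();tip=np.array(o['tool_pos'])-[0,0,.2642]
for p in (S,T):
    r=models.tip_of(p,'key_tip');print(r[:1] and r[0]['xy'],proj(p,tip))
a=cv2.resize(S['color'][280:400,220:320,::-1],None,fx=5,fy=5,interpolation=cv2.INTER_CUBIC)[:600]
b=cv2.resize(T['color'][240:320,335:455,::-1],None,fx=2.5,fy=2.5,interpolation=cv2.INTER_CUBIC)
a=np.hstack([a,np.zeros((600,300,3),np.uint8)]);a[:200,500:]=b
cv2.imwrite('pics/g.png',a)
```

```text
t 23.65 pos [0.53   0.1624 0.3867] rot [3.1410e+00 9.0000e-04 1.8868e+00] F [-0.2 -0.8 -1. ] w 0.0117
shift [  0.7  -0.7 110.5] turn [ 0.001  0.001 -0.001]
[269.6, 317.0] [271.92402471 314.6830532 ]
[] [216.51783038 256.69678086]
```

View pics/g.png

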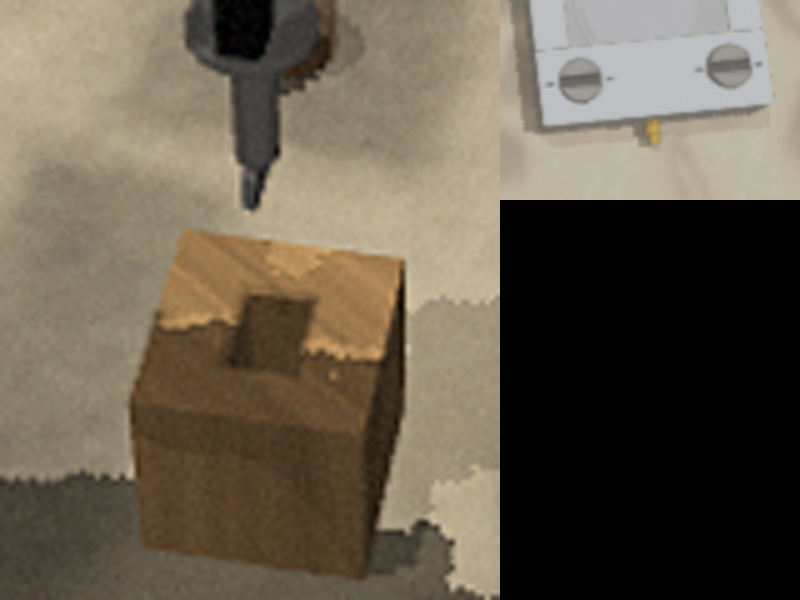

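Run:
```python
from h import *
S=CAL['side'];f=lambda x,y:(220+(x+.5)/5-.5,280+(y+.5)/5-.5)
for c in [(183,230),(405,258),(364,432),(131,400)]: print('corner',np.round(atz(S,f(*c),.065),4))
print('hole',[np.round(atz(S,f(*c),.065),4) for c in [(250,294),(316,298),(298,373),(229,367)]])
t=np.array([.530,.1624,.3867-.2642])
R=Ro.from_euler('z',.316).as_matrix()
for n,X in [('tip',(0,0,0)),('blade near',(0,.011,0)),('blade far',(0,-.011,0)),('shaftbot',(0,0,.012)),('shafttop',(0,0,.053)),('collar c',(0,0,.055)),('c+x',(.017,0,.053)),('c-x',(-.017,0,.053))]:
    u=proj(S,t+R@np.array(X)); print(n,np.round((u+.5-[220,280])*5-.5))
```

```text
corner [0.5683 0.1441 0.065 ]
corner [0.5082 0.1234 0.065 ]
corner [0.4883 0.1829 0.065 ]
corner [0.548  0.2033 0.065 ]
hole [array([0.5394, 0.1556, 0.065 ]), array([0.5227, 0.1481, 0.065 ]), array([0.5137, 0.1737, 0.065 ]), array([0.531 , 0.1809, 0.065 ])]
tip [260. 177.]
blade near [251. 208.]
blade far [269. 147.]
shaftbot [259. 145.]
shafttop [254.  28.]
collar c [254.  23.]
c+x [187.  20.]
c-x [321.  37.]
```

>>> step_arm([
  [[0.7,-1,20,0,0,0,0],[0,0,20,0,0,0,0],[0,0,10,0,0,0,0],[0,0,5,0,0,0,0],[0,0,5,0,0,0,0],[0,0,5,0,0,0,0],[0,0,0,0,0,0,0]],
])

```text
time: 24.72
tool_pos: [0.5287, 0.163, 0.3209]
ee_rot: [-3.141, 0.0, 1.887]
wrist_force: [-0.4, 0.2, -1.0]
width: 0.0118
finger_force: 30.0
```

Tip is in the hole without contact; shaft next.

>>> step_arm([
  [[0,0,6,0,0,0,0],[0,0,6,0,0,0,0],[0,0,8,0,0,0,0],[0,0,8,0,0,0,0],[0,0,8,0,0,0,0],[0,0,5,0,0,0,0],[0,0,2,0,0,0,0],[0,0,1,0,0,0,0],[0,0,0,0,0,0,0]],
])

```text
time: 25.85
tool_pos: [0.5289, 0.1629, 0.2774]
ee_rot: [3.141, 0.0, 1.887]
wrist_force: [-0.5, 0.2, -1.4]
width: 0.012
finger_force: 30.0
```

>>> step_arm([
  [[0,0,1,0,0,0,0],[0,0,0.5,0,0,0,0],[0,0,0,0,0,0,0]],
])

```text
time: 26.22
tool_pos: [0.5289, 0.1629, 0.2761]
ee_rot: [3.141, 0.0, 1.887]
wrist_force: [-0.2, 0.2, 0.9]
width: 0.0117
finger_force: 30.0
```

>>> step_arm([
  [[0,0,0.3,0,0,0,0],[0,0,0,0,0,0,20],[0,0,0,0,0,0,40],[0,0,0,0,0,0,40],[0,0,0,0,0,0,40],[0,0,-10,0,0,0,40],[0,0,-30,0,0,0,40],[0,0,-40,0,0,0,40],[0,0,-40,0,0,0,40],[0,-50,0,0,0,0,40],[0,-50,0,0,0,0,40],[0,-50,0,0,0,0,40],[0,-50,0,0,0,0,40],[0,0,0,0,0,0,40]],
])

```text
time: 27.98
tool_pos: [0.3364, 0.1003, 0.3966]
ee_rot: [3.138, 0.001, 1.886]
wrist_force: [0.5, 0.5, 0.2]
width: 0.0399
finger_force: 0.0
```

Run:
```python
from h import *
S=snap('side');T=snap('top')
cv2.imwrite('pics/i.png',cv2.resize(S['color'][160:410,215:475,::-1],None,fx=2.4,fy=2.4,interpolation=cv2.INTER_CUBIC))
for q in['dropper','matchbox_loose','key_grip']:
    print(q,[(np.round(models.tip_of(p,q)[0]['xy'],1) if models.tip_of(p,q) else None) for p in(T,S)])
```

```text
dropper [array([304.8, 225.3]), array([275.9, 289.5])]
matchbox_loose [array([309.4, 297.1]), array([353.7, 317.1])]
key_grip [array([217.6, 258.9]), array([275.8, 331.9])]
```

View pics/i.png

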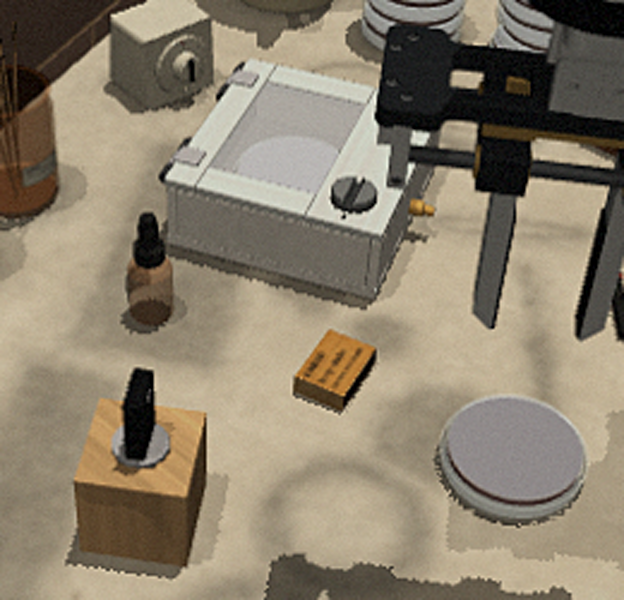

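The key stands upright with its collar flat on the stand (collar at about 140,445). The cover is shut and the left slot is in line with its marks (353,195). The bottle and matchbox look undisturbed, so I'm handing in.

```bash
python3 -c "
from h import *
print(robot.close_job())"
```

```text
the job is handed in; nothing more can be done
None
```

Job handed in at about 28 s: the cover is shut, both screws are turned to their locked stops, the key is back upright and home in its stand, and the dropper bottle and matchbox are undisturbed as far as the final pictures show.

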